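# Index the bread turntable one slot on

## Robot

A 6-joint arm with a two-finger parallel gripper is mounted at the origin on the work surface. World frame = base frame: x ahead of the robot, y to its left, z up, the work surface at z = 0. Lengths are in mm, angles in degrees, forces in N, time in s.
With the tool pointing down it reaches from about 350 to 850 mm from the base axis. Payload 8.1 kg.
Tool frame: the origin (TCP) lies between the finger pads; the fingertips stand 14 mm ahead of it and the grasp point (between the pads) lies 5 mm behind it; z points along the fingers, x is the direction in which the jaws open and shut, and the axes are right-handed (so a half turn about z gives the same grasp; the last joint's range is limited). The gripper opens to 85 mm and grips with 20 to 120 N. Pads are 22 mm wide; open, the fingers measure 114 mm over their backs; the gripper's body (76 mm by 85 mm) begins 54 mm behind the grasp point. The pads swing forward as they close: fully open they stand 13 mm farther back than shut.
Start: joints at [-81.555, 7.471, 85.268, -0, 87.261, -4.893], TCP at [138.442, -583.814, 245.292] pointing down, gripper open.
Joint ranges: [-169.43, 169.43], [-51.17, 129.36], [1.28, 143.12], [-76.62, 256.62], [0, 156.53], [-152.29, 152.29]. Speed limits (degrees/s): [136.94, 136.94, 159.86, 180, 180, 180].

## Interface

Orientations are given as [roll, pitch, yaw] about the fixed x, y, z axes, in that order (R = Rz(yaw) Ry(pitch) Rx(roll)).
In Python, from bench import r, vision, job gives the robot as it stands.
- The arm moves only by the tool send_rows, never from a script. Its arguments are lists of equal length, an entry for each row: "dp": the shift along the world's x, y, z in mm, a list of three; "rot": the turn, a rotation vector about the world's x, y, z in rad, a list of three. In form: {"dp": [[tx, ty, tz], ...], "rot": [[wx, wy, wz], ...]}. A call has 1 to 5 rows; each row is the pose to reach, as a shift and turn from the pose commanded when the call began; what a row does not reach only later rows make up. A row lasts 1/8 s, in which the tool goes at most 62.5 mm and 10.7 degrees, less where a joint would pass 70% of its speed; a pose out of reach is approached as far as the arm can. A call with a gripper value outside its range is refused whole. "jaw" is the finger opening in mm, from 0 to 85.4, set as the call begins (left out, the last holds). The fingers move at their own pace and stop on an object; "force" is the grip in N (left out, the last holds). Time passes only in rows, so rows that repeat a pose let the fingers close. It gives the time, the measured TCP pose, the force and the opening at its end, in the units of the state.
- r.sense(): the state, without advancing time (a new reading comes with each control period).
- vision.snapshot(name): name is "side" or "top"; returns a dict with "pixels" (480x640x3 uint8, red, green, blue), "depth" (480x640 float32, mm along the optical axis (not along the pixel's ray), 0 where there is no reading), "intrinsics" (3x3 intrinsics, pixels), "k1" (the pictures are not rectified: a ray, as slopes to the right and down, at radius r is drawn at 1 + k1 r^2 times it, then the intrinsics apply), "world_from_camera" (4x4, takes a point from camera to world coordinates). Camera axes: x right, y down, z forward; pixel columns grow to the right and rows downward; lengths in mm; the calibration is good to about 2 mm. A picture is of the moment at which its call begins.
- job.hand_in(): hands the job in, once; it reports no verdict.
The state is a dict: "time": time; "joint_pos": joint angles; "qd": joint speeds; "joint_efforts": joint torques, N m; "tool_pos": TCP position; "tcp_rot": TCP orientation; "ft_force": force on the tool from outside, world axes, zero at the start; "wrist_torque": the same for the moment, N m; "finger_gap": finger opening in mm.
Only numpy, scipy, OpenCV 4.12 (cv2) and the standard library are available. Lean on these libraries where they do the work, as an engineer would, in place of code of your own. Each camera call takes 0.05 s, during which the arm holds its last target.

## Task

The loaf on the buffet should be turned on for the next guests. On the turntable that carries the loaf, pull the black sprung knob straight up until its pin is clear of the slotted ring, swing the board by that knob anticlockwise (seen from above) to the very next slot, and release it so that the pin drops fully home there. Leave the other turntable, which carries two pots, as it is.

Things in the scene. Friction and masses are not known exactly. Their poses are not given: they have to be found in the camera images.
- bread_stand: Fixed steel base (280 mm across) of the turntable with the loaf. Origin: on the table, on the upright turning axis; x points to the pin's first slot. Its ring (radii 103-127 mm, top 31 mm high) has 8 radial slots 45 deg apart, 18 mm wide with 45 deg lead-ins to 34 mm, guiding the pin in from 6 deg off. Above turns a wooden board, 170 mm across, top 50 mm high; loaf fixed on it, top 102 mm high.
- bread_knob (a point): Centre of the loaf turntable's black knob: upright cylinder, 28 mm diameter, 40 mm tall, 115 mm from the turning axis, free to spin on its pin. Pin home: this point is 78 mm above the table. Spring pulls down 4.5 N, 9 N at full 28 mm lift; pin clears the ring at 18 mm, swing at 22-25 mm. Put fingers either side of it along the ring; under it a 26 mm collar to 55 mm high; loaf 93 mm away, inward.
- bread_turn (a joint): Angle of the loaf's board on its base, rad: 0 (within 0.03) is the slot where the pin starts, positive is anticlockwise seen from above; slots every 0.785 rad, so the next is at +0.785. Play of the pin in a slot about 0.03 either way. The board turns easily (about 1 N at the knob) from -3 to 3.
- pots_knob (a point): Centre of the knob of the other turntable, same make, size and heights, whose board carries two lidded pots (56 mm across, tops 98 mm high) instead of a loaf. To be left alone.

How it is judged:
By the outcome, as a careful person would: the job done as asked, in the order asked, and still so for the second after the job is handed in, with the robot touching nothing.
It also fails if it takes over 35 s, if anything falls off the work surface, if the arm or the gripper's body presses on something with over 40 N, if the wrist force passes 120 N, or if a joint passes its speed limit or range.

## Working session

There is one attempt and no reset: what is moved stays moved. The work goes in short steps, Python scripts to look and compute and a tool call to move; the robot and the scene stay as the last step left them, time stands still between calls to the robot, and variables do not carry over. Pictures are saved under pics/ and viewed, and the job is handed in when it is done.

Besides the shell and the picture viewer there is one more tool, called as name(argument=value, ...) on one line, values as JSON. send_rows: Moves the arm, as the interface text tells. Its arguments: {"type":"object","properties":{"dp":{"type":"array"},"rot":{"type":"array"},"jaw":{"type":"number"},"force":{"type":"number"}},"required":["dp","rot"]}

```bash
mkdir -p pics
python3 - <<'E'
from bench import r, vision, job
import cv2,pickle
print(r.sense())
for n in ("top","side"):
    s=vision.snapshot(n); pickle.dump(s,open(f"{n}0.pkl","wb"))
    cv2.imwrite(f"pics/{n}0.png",s["pixels"][:,:,::-1]); print(n,s["intrinsics"],s["k1"],s["world_from_camera"])
E
```

```text
{'time': 0.0, 'joint_pos': array([-8.15572610e+01,  7.51596930e+00,  8.53308596e+01, -1.28526783e-04,
        8.72613651e+01, -4.89398084e+00]), 'qd': array([ 0.0124223 ,  0.02010787,  0.01002751, -0.01530605,  0.01296649,
        0.01762992]), 'joint_efforts': array([-2.02347219e-03, -5.69405222e+01, -5.00556493e+01, -2.65747585e-04,
        1.49505632e-02,  2.24196776e-05]), 'tool_pos': array([ 138.33674819, -583.28466062,  244.22028599]), 'tcp_rot': array([-1.79990898e+02,  1.07810478e-01, -7.66632654e+01]), 'ft_force': array([-1.65171288, -0.44686878, -1.00268774]), 'wrist_torque': array([ 0.02421948, -0.04659537,  0.00460129]), 'finger_gap': 85.33020299951815}
top [[531.72214752   0.         332.55453765]
 [  0.         531.72214752 239.91166942]
 [  0.           0.           1.        ]] 0.045107232687121544 [[-2.48228292e-02 -9.91720061e-01  1.25996617e-01  4.09676980e+02]
 [-9.99687812e-01  2.42658660e-02 -5.95360216e-03  1.87429084e+01]
 [ 2.84688967e-03 -1.26105068e-01 -9.92012806e-01  1.13271459e+03]
 [ 0.00000000e+00  0.00000000e+00  0.00000000e+00  1.00000000e+00]]
side [[563.68235704   0.         321.74388005]
 [  0.         563.68235704 237.90284539]
 [  0.           0.           1.        ]] -0.06886725952765889 [[ 9.97664843e-01 -4.16715413e-02  5.41141814e-02  5.07956127e+02]
 [-6.82929921e-02 -5.97459244e-01  7.98985932e-01 -6.74432117e+02]
 [-9.63957362e-04 -8.00815793e-01 -5.98909957e-01  5.93742599e+02]
 [ 0.00000000e+00  0.00000000e+00  0.00000000e+00  1.00000000e+00]]
```

View pics/top0.png

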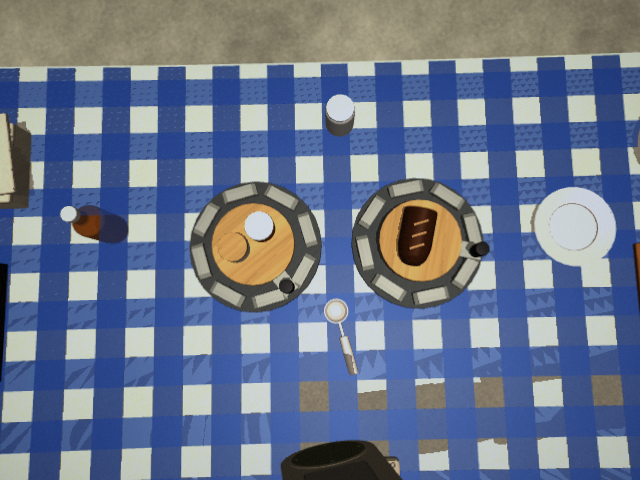

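View pics/side0.png

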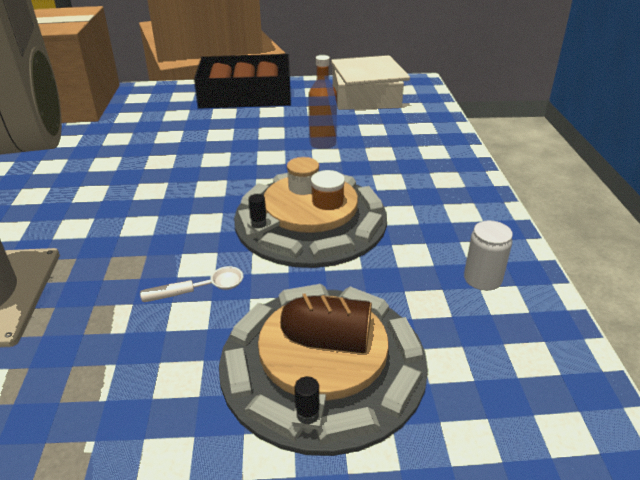

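The top view shows the loaf turntable centred near (418,242) with its black knob at about (480,249). The pots turntable is at about (256,246). The side view shows the loaf's knob at about (307,397). Next I'll measure these.

```bash
cat > h.py <<'E'
import numpy as np,cv2,pickle
def rays(s,px):
    K=s["intrinsics"];px=np.atleast_2d(np.array(px,float))
    d=(px-[K[0,2],K[1,2]])/K[0,0]; u=d.copy()
    for _ in range(30): u=d/(1+s["k1"]*(u**2).sum(1,keepdims=True))
    W=s["world_from_camera"]; return W[:3,3],np.c_[u,np.ones(len(u))]@W[:3,:3].T
def onz(s,px,z):
    o,d=rays(s,px); return (o+d*((z-o[2])/d[:,2])[:,None])
def proj(s,P):
    W=s["world_from_camera"];p=(np.atleast_2d(P)-W[:3,3])@W[:3,:3];u=p[:,:2]/p[:,2:];u=u*(1+s["k1"]*(u**2).sum(1,keepdims=True))
    return u*s["intrinsics"][0,0]+s["intrinsics"][:2,2]
def circ(P):
    A=np.c_[2*P[:,:2],np.ones(len(P))];b=(P[:,:2]**2).sum(1);x=np.linalg.lstsq(A,b,rcond=None)[0];return x[:2],np.sqrt(x[2]+x[0]**2+x[1]**2)
E
python3 - <<'E'
from h import *
t=pickle.load(open("top0.pkl","rb"));s=pickle.load(open("side0.pkl","rb"))
hsv=cv2.cvtColor(t["pixels"],cv2.COLOR_RGB2HSV)
# board: orange
m=cv2.inRange(hsv,(8,80,120),(25,255,255));m[:,:360]=0;m[:,500:]=0;m[:180]=0;m[310:]=0
c=max(cv2.findContours(m,0,1)[0],key=cv2.contourArea);h=cv2.convexHull(c)[:,0]
P=onz(t,h,50);print("board",circ(P))
# base disc: non-blue/white grey dark -> contour at z~?
g=((hsv[...,1]<70)&(hsv[...,2]<90)).astype(np.uint8)*255; g[:,:345]=0;g[:,495:]=0;g[:170]=0;g[315:]=0
g=cv2.morphologyEx(g,cv2.MORPH_OPEN,np.ones((3,3)))
c=max(cv2.findContours(g,0,1)[0],key=cv2.contourArea);h=cv2.convexHull(c)[:,0];print("base z=10?",circ(onz(t,h,10)),cv2.boundingRect(c))
for n,q,b in(("top",t,(465,235,500,265)),("side",s,(288,370,328,425))):
    x0,y0,x1,y1=b;crop=q["pixels"][y0:y1,x0:x1];big=cv2.resize(crop[:,:,::-1],None,fx=12,fy=12 if n=="top" else 10,interpolation=0);cv2.imwrite(f"pics/{n}knob.png",cv2.convertScaleAbs(big,alpha=2.0))
    mm=(q["pixels"].max(2)<35).astype(np.uint8);k=np.zeros_like(mm);k[y0:y1,x0:x1]=mm[y0:y1,x0:x1]
    nn,l,st,ce=cv2.connectedComponentsWithStats(k);print(n,st[1:],ce[1:])
    d=q["depth"][y0:y1,x0:x1];print(d.min(),np.median(d))
    # depth cloud high points
    ys,xs=np.mgrid[y0:y1,x0:x1];o,dr=rays(q,np.c_[xs.ravel(),ys.ravel()]);X=o+dr*d.reshape(-1,1)
    sel=X[(X[:,2]>88)&(X[:,2]<110)];print(len(sel),sel.mean(0),sel.min(0),sel.max(0))
E
```

```text
board (array([ 543.47621414, -167.25969848]), np.float64(84.32908398648428))
base z=10? (array([ 543.34854043, -166.19304239]), np.float64(138.28648880253357)) (352, 179, 121, 129)
top [[466 236   1   1   1]
 [480 242   9   8  21]
 [470 244  13  13  86]
 [484 254   1   1   1]] [[466.         236.        ]
 [484.0952381  244.52380952]
 [474.22093023 250.81395349]
 [484.         254.        ]]
0.0 1112.2693
172 [ 518.40033873 -278.69394043   97.95018958] [ 505.26404484 -293.2505845    88.3399299 ] [ 532.3556383  -266.03561108  104.79784253]
side [[304 378   1   1   1]
 [306 378   1   1   1]
 [308 378   1   1   1]
 [310 378   2   1   2]
 [297 381   2   4   4]
 [300 380   4   6   7]
 [304 380   1   2   2]
 [309 381   1   1   1]
 [311 381   1   1   1]
 [314 380   3   3   4]
 [307 382   1   1   1]
 [309 383   2   3   4]
 [305 384   1   1   1]
 [312 385   2   2   2]
 [317 385   1   1   1]
 [299 386   2   2   2]
 [304 386   2   2   2]
 [315 387   1   1   1]
 [317 387   1   1   1]
 [295 389  24  28 467]
 [314 389   1   1   1]
 [309 391   1   1   1]
 [312 390   1   1   1]
 [314 420   1   1   1]] [[304.         378.        ]
 [306.         378.        ]
 [308.         378.        ]
 [310.5        378.        ]
 [297.5        382.5       ]
 [301.28571429 382.14285714]
 [304.         380.5       ]
 [309.         381.        ]
 [311.         381.        ]
 [314.75       381.25      ]
 [307.         382.        ]
 [309.25       384.        ]
 [305.         384.        ]
 [312.5        385.5       ]
 [317.         385.        ]
 [299.5        386.5       ]
 [304.5        386.5       ]
 [315.         387.        ]
 [317.         387.        ]
 [306.66167024 403.99357602]
 [314.         389.        ]
 [309.         391.        ]
 [312.         390.        ]
 [314.         420.        ]]
0.0 637.0779
514 [ 517.29108401 -283.10866729   96.60475356] [ 503.82340899 -294.2445002    88.00986172] [ 530.57870505 -266.76897903  100.82946219]
```

Run:
```python
from h import *
t=pickle.load(open("top0.pkl","rb"));s=pickle.load(open("side0.pkl","rb"))
a=np.linspace(0,2*np.pi,60)
for n,q in(("top",t),("side",s)):
    v=q["pixels"].copy()
    for z in(58,98):
        for (x,y) in proj(q,np.c_[518+14*np.cos(a),-280+14*np.sin(a),0*a+z]): v[int(round(y)),int(round(x))]=(255,0,0) if z==98 else(0,255,0)
    for p in ((604.9,-264.2,60),(543.4,-167,50)):
        x,y=proj(q,p)[0]; cv2.circle(v,(int(x),int(y)),2,(255,0,255),-1)
    x0,y0=(345,170) if n=="top" else (215,285)
    cv2.imwrite(f"pics/{n}ov.png",cv2.resize(cv2.convertScaleAbs(v[y0:y0+150,x0:x0+200,::-1],alpha=1.6),None,fx=4,fy=4,interpolation=0))
```

```text
(no output)
```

View pics/topov.png

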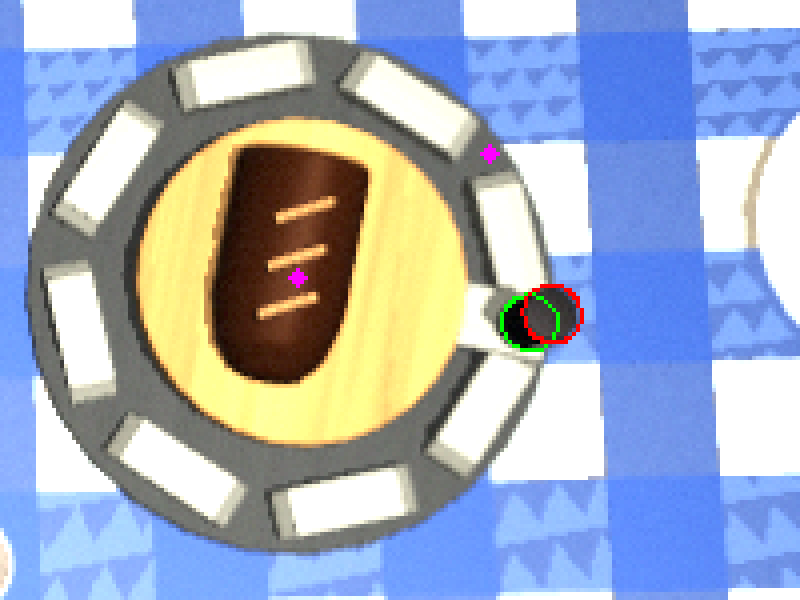

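View pics/sideov.png

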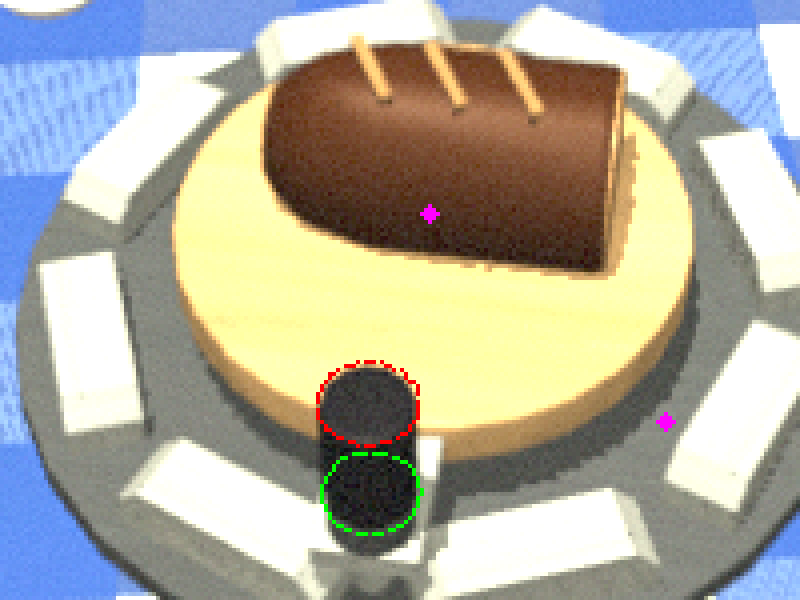

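send_rows(dp=[[42,34,0],[84,68,0],[126,102,0],[168,136,0],[210,170,0]], rot=[[0,0,0.124],[0,0,0.248],[0,0,0.372],[0,0,0.496],[0,0,0.62]], jaw=85)

```text
time: 0.72
tool_pos: [349.4, -412.4, 244.9]
tcp_rot: [-180.0, 0.0, -40.9]
ft_force: [0.4, -0.5, 0.7]
finger_gap: 85.1
```

The top overlay (4x) shows the predicted knob rim within about 1 px of the real one. The next slot's marker at (490,155) falls in the gap between ring segments. The side overlay agrees too, so I'm moving to above the knob.

send_rows(dp=[[42,33,-20],[84,66,-40],[126,99,-60],[169,133,-80],[169,133,-95]], rot=[[0,0,0.124],[0,0,0.248],[0,0,0.372],[0,0,0.496],[0,0,0.496]])

```text
time: 1.35
tool_pos: [519.3, -277.5, 148.6]
tcp_rot: [-179.9, 0.1, -12.4]
ft_force: [-0.8, -0.0, -0.1]
finger_gap: 85.0
```

Run:
```python
from bench import r, vision
import cv2
z=r.sense();print(z['tool_pos'],z['tcp_rot'],z['time'],z['ft_force'])
s=vision.snapshot("side");cv2.imwrite("pics/side1.png",s["pixels"][:,:,::-1])
```

```text
[ 519.3245348 -277.5367251  148.6082028] [-1.79917874e+02  6.55319659e-02 -1.23728172e+01] 1.35 [-0.7797568  -0.00303828 -0.05305771]
```

View pics/side1.png

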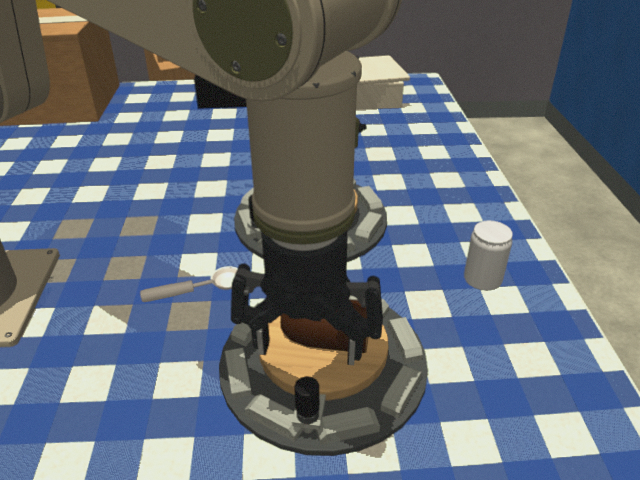

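The side view shows the open fingers straddling the knob at about (307,397). Descending.

send_rows(dp=[[0,0,-30],[0,0,-58],[0,0,-73],[0,0,-73],[0,0,-73]], rot=[[0,0,0],[0,0,0],[0,0,0],[0,0,0],[0,0,0]])

```text
time: 2.02
tool_pos: [517.9, -281.7, 78.7]
tcp_rot: [180.0, -0.1, -12.8]
ft_force: [-0.3, 0.8, -0.0]
finger_gap: 85.0
```

Run:
```python
from bench import r, vision
import cv2
z=r.sense();print(z['tool_pos'],z['tcp_rot'],z['time'],z['ft_force'])
for n in("side","top"):
  s=vision.snapshot(n);cv2.imwrite(f"pics/{n}2.png",s["pixels"][150:450,200:500,::-1].repeat(2,0).repeat(2,1))
```

```text
[ 517.94498604 -281.67043451   78.68900664] [ 1.79958596e+02 -9.77352074e-02 -1.27617055e+01] 2.025 [-0.30744042  0.75744189 -0.00145649]
```

View pics/side2.png

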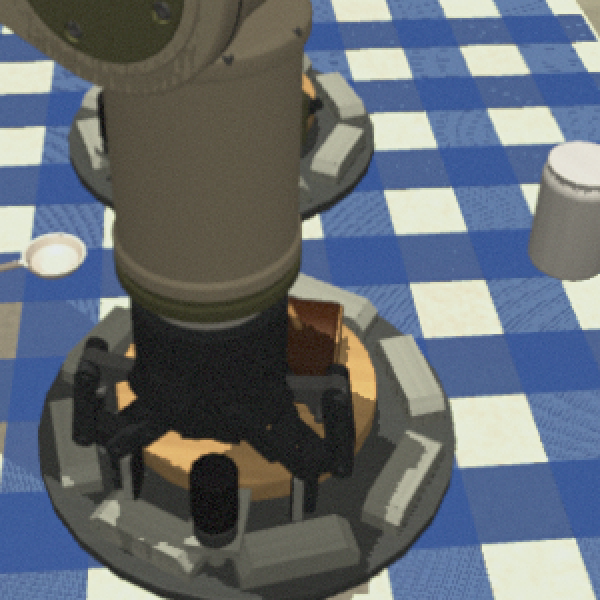

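In the zoomed side view the finger tips are at (130,500) and (300,520), either side of the knob at (215,500). That is centred, so I'm closing.

send_rows(dp=[[0,0,0],[0,0,0],[0,0,0],[0,0,0],[0,0,0]], rot=[[0,0,0],[0,0,0],[0,0,0],[0,0,0],[0,0,0]], jaw=20, force=60)

```text
time: 2.75
tool_pos: [517.7, -280.9, 77.6]
tcp_rot: [180.0, -0.0, -12.7]
ft_force: [-0.6, -0.9, 3.3]
finger_gap: 26.7
```

Run:
```python
from bench import r, vision
import cv2
z=r.sense();print(z['tool_pos'],z['tcp_rot'],z['time'],z['ft_force'],z['finger_gap'])
for n in("side",):
  s=vision.snapshot(n);cv2.imwrite(f"pics/{n}3.png",s["pixels"][200:450,200:450,::-1].repeat(2,0).repeat(2,1))
```

```text
[ 517.72117804 -280.88964321   77.62631016] [ 1.79994622e+02 -3.42022592e-02 -1.27171274e+01] 2.75 [-0.6022348  -0.8869718   3.31801971] 26.69657400491057
```

View pics/side3.png

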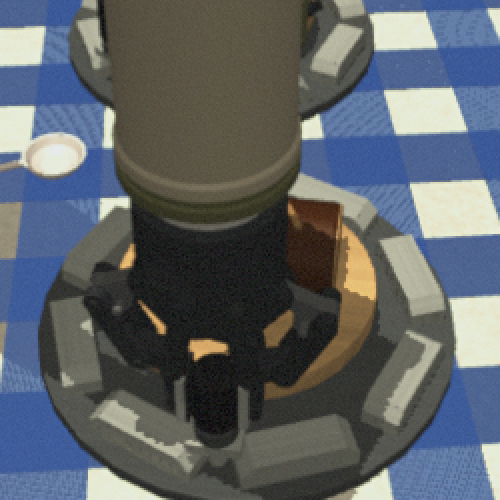

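The side view shows the pads closed on both sides of the knob at (215,395), with a gap of about 27 mm. Lifting straight up 24 mm.

send_rows(dp=[[0,0,6],[0,0,12],[0,0,18],[0,0,24],[0,0,24]], rot=[[0,0,0],[0,0,0],[0,0,0],[0,0,0],[0,0,0]])

```text
time: 3.42
tool_pos: [517.5, -280.7, 101.6]
tcp_rot: [-180.0, -0.0, -12.7]
ft_force: [0.9, -0.6, -8.6]
finger_gap: 26.1
```

send_rows(dp=[[0,0,0],[0,0,0]], rot=[[0,0,0],[0,0,0]])

```text
time: 3.68
tool_pos: [517.3, -280.7, 101.0]
tcp_rot: [-180.0, 0.0, -12.7]
ft_force: [1.2, -0.2, -8.1]
finger_gap: 26.0
```

Run:
```python
from bench import r, vision
import cv2
z=r.sense();print(z['tool_pos'],z['tcp_rot'],z['time'],z['ft_force'],z['finger_gap'])
for n in("side",):
  s=vision.snapshot(n);cv2.imwrite(f"pics/{n}4.png",s["pixels"][250:450,200:450,::-1].repeat(3,0).repeat(3,1))
```

```text
[ 517.3088996  -280.69369483  100.96848511] [-1.79990122e+02  2.18717549e-02 -1.27166019e+01] 3.675 [ 1.22845533 -0.21726319 -8.1435126 ] 26.007931179726953
```

View pics/side4.png

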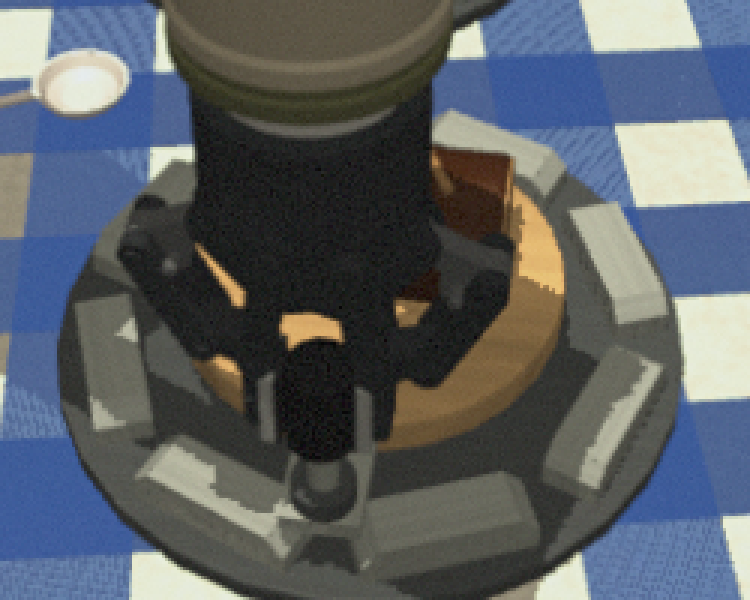

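The side view shows the collar and pin raised at (322,485). The wrist reads about -8 N, which matches a lift of about 23 mm. Starting the swing.

send_rows(dp=[[6.0,-1.2,0],[12.0,-2.1,0],[18.1,-2.7,0],[24.2,-2.9,0],[30.3,-2.9,0]], rot=[[0,0,0.0524],[0,0,0.1047],[0,0,0.157],[0,0,0.209],[0,0,0.262]])

```text
time: 4.35
tool_pos: [547.6, -283.6, 100.9]
tcp_rot: [-180.0, 0.0, 2.4]
ft_force: [-0.6, -1.1, -7.9]
finger_gap: 27.1
```

send_rows(dp=[[6.1,0.4,0],[12.2,1.1,0],[18.2,2.1,0],[24.2,3.4,0],[30.1,5.1,0]], rot=[[0,0,0.0524],[0,0,0.1047],[0,0,0.157],[0,0,0.209],[0,0,0.262]])

```text
time: 4.97
tool_pos: [577.7, -278.4, 100.8]
tcp_rot: [-180.0, 0.0, 17.4]
ft_force: [0.1, -0.6, -7.8]
finger_gap: 26.7
```

Forces are low, so I'm continuing with the last third.

send_rows(dp=[[5.8,2.0,0],[11.5,4.2,0],[17.0,6.8,0],[22.5,9.6,0],[27.7,12.7,0]], rot=[[0,0,0.0524],[0,0,0.1047],[0,0,0.157],[0,0,0.209],[0,0,0.262]])

```text
time: 5.6
tool_pos: [605.4, -265.7, 100.7]
tcp_rot: [-180.0, 0.0, 32.4]
ft_force: [-0.3, -0.4, -8.8]
finger_gap: 26.8
```

send_rows(dp=[[0,0,0],[0,0,0]], rot=[[0,0,0],[0,0,0]])

```text
time: 5.85
tool_pos: [605.3, -265.8, 101.0]
tcp_rot: [-180.0, 0.0, 32.3]
ft_force: [0.3, -1.0, -7.4]
finger_gap: 26.8
```

Run:
```python
from bench import r, vision
from h import *
z=r.sense();print(z['tool_pos'],z['tcp_rot'],z['time'],z['ft_force'],z['finger_gap'])
d=z['tool_pos'][:2]-[543.4,-167];print(np.degrees(np.arctan2(d[1],d[0])),np.hypot(*d))
for n in("side","top"):
  s=vision.snapshot(n);pickle.dump(s,open(n+"5.pkl","wb"))
  y,x=(230,200) if n=="side" else(170,345)
  cv2.imwrite(f"pics/{n}5.png",s["pixels"][y:y+200,x:x+250,::-1].repeat(3,0).repeat(3,1))
```

```text
[ 605.34116549 -265.77435521  101.02039891] [-1.79967144e+02  7.91061504e-03  3.22507991e+01] 5.85 [ 0.31991766 -0.96285621 -7.40485493] 26.76663435295838
-57.90827224533478 116.58937014298473
```

View pics/side5.png

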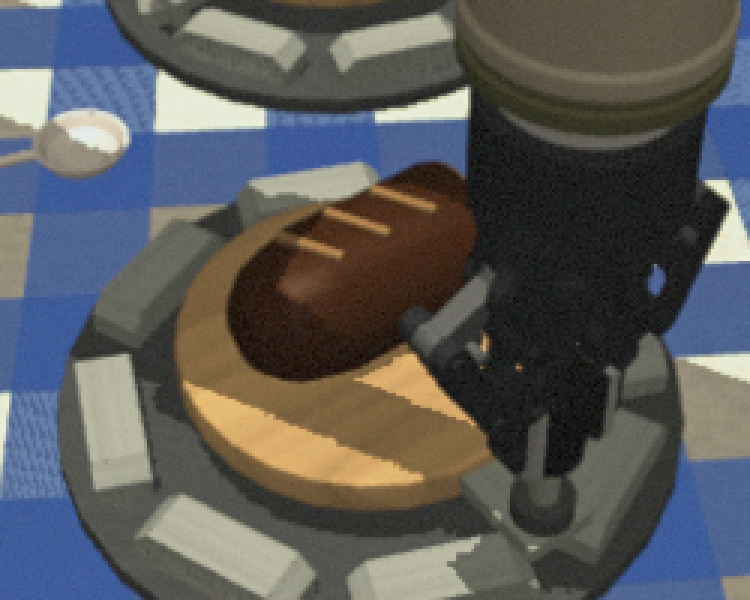

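View pics/top5.png

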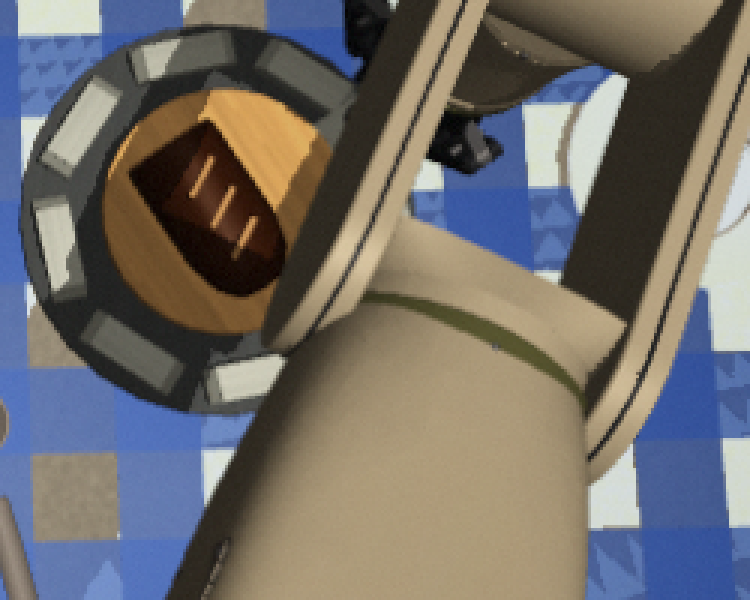

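The loaf has turned about 45° and the pin, at about (540,480) in the side zoom, is over the slot. The TCP angle is -57.9° against a target of -57.7°. Lowering with the spring while still gripping.

send_rows(dp=[[0,0,-6],[0,0,-12],[0,0,-18],[0,0,-22.5],[0,0,-22.5]], rot=[[0,0,0],[0,0,0],[0,0,0],[0,0,0],[0,0,0]])

```text
time: 6.58
tool_pos: [605.4, -265.9, 78.5]
tcp_rot: [-180.0, 0.0, 32.3]
ft_force: [-0.7, 1.1, -4.1]
finger_gap: 26.5
```

Run:
```python
from bench import r, vision
from h import *
z=r.sense();print(z['tool_pos'],z['tcp_rot'],z['time'],z['ft_force'],z['finger_gap'])
for n in("side",):
  s=vision.snapshot(n);y,x=(230,200)
  cv2.imwrite(f"pics/{n}6.png",s["pixels"][y:y+200,x:x+250,::-1].repeat(3,0).repeat(3,1))
```

```text
[ 605.41154395 -265.91175995   78.46875594] [-1.79984762e+02  1.71941199e-02  3.23157667e+01] 6.575 [-0.74348559  1.08346739 -4.10485247] 26.521237217130956
```

View pics/side6.png

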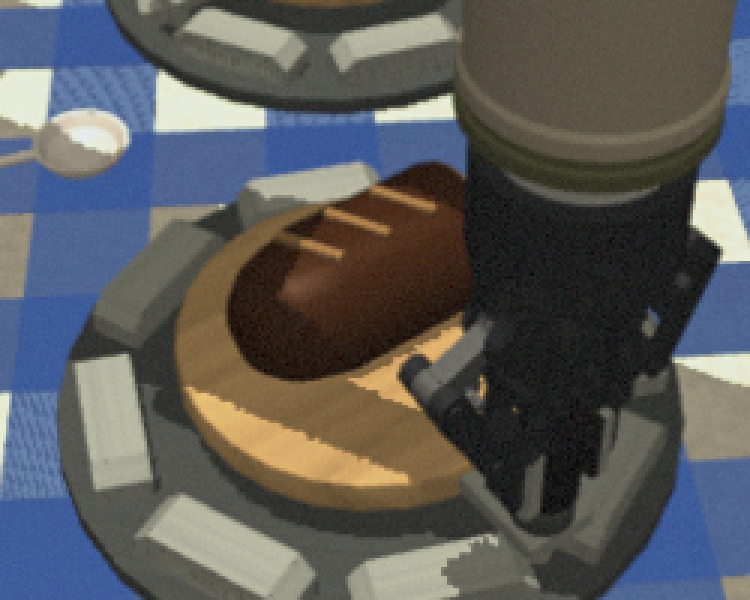

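The knob is nearly home, with the spring still pulling about 4 N and only a small side force. Opening the jaws, then retreating straight up.

send_rows(dp=[[0,0,0],[0,0,0],[0,0,0],[0,0,0],[0,0,0]], rot=[[0,0,0],[0,0,0],[0,0,0],[0,0,0],[0,0,0]], jaw=85)

```text
time: 7.25
tool_pos: [605.6, -265.9, 78.9]
tcp_rot: [180.0, -0.0, 32.3]
ft_force: [0.0, -0.1, -0.3]
finger_gap: 84.9
```

send_rows(dp=[[0,0,20],[0,0,55],[0,0,100],[0,0,150],[0,0,150]], rot=[[0,0,0],[0,0,0],[0,0,0],[0,0,0],[0,0,0]])

```text
time: 7.88
tool_pos: [608.4, -267.4, 237.4]
tcp_rot: [179.4, -0.3, 32.3]
ft_force: [-0.0, 0.0, 0.7]
finger_gap: 85.2
```

send_rows(dp=[[-20,-55,20],[-40,-110,20],[-60,-165,20],[-80,-220,20],[-80,-220,20]], rot=[[0,0,0],[0,0,0],[0,0,0],[0,0,0],[0,0,0]])

```text
time: 8.5
tool_pos: [522.5, -490.0, 248.4]
tcp_rot: [-180.0, 0.1, 32.0]
ft_force: [1.1, 0.4, -0.0]
finger_gap: 84.9
```

Run:
```python
from bench import r, vision
from h import *
z=r.sense();print(z['tool_pos'],z['time'],z['ft_force'],z['finger_gap'])
a=np.linspace(0,2*np.pi,60)
for n in("side","top"):
  s=vision.snapshot(n);pickle.dump(s,open(n+"7.pkl","wb"))
  cv2.imwrite(f"pics/{n}7.png",s["pixels"][:,:,::-1])
  p=proj(s,(604.9,-264.2,98))[0].astype(int);v=s["pixels"].copy()
  for (x,y) in proj(s,np.c_[604.9+14*np.cos(a),-264.2+14*np.sin(a),0*a+98]): v[int(round(y)),int(round(x))]=(255,0,0)
  y,x=p[1]-50,p[0]-60
  cv2.imwrite(f"pics/{n}7z.png",cv2.convertScaleAbs(v[y:y+100,x:x+120,::-1].repeat(6,0).repeat(6,1),alpha=1.6))
  d=s["depth"];ys,xs=np.mgrid[y:y+100,x:x+120];o,dr=rays(s,np.c_[xs.ravel(),ys.ravel()]);X=o+dr*d[y:y+100,x:x+120].reshape(-1,1)
  k=np.hypot(X[:,0]-604.9,X[:,1]+264.2)<25;S=X[k&(X[:,2]>88)&(X[:,2]<140)];print(n,len(S),np.median(S[:,2]),S.min(0),S.max(0))
```

```text
[ 522.50752266 -490.03388434  248.35264264] 8.5 [ 1.10770117  0.35072826 -0.00529373] 84.92489651519273
  return _methods._mean(a, axis=axis, dtype=dtype,
  ret = ret.dtype.type(ret / rcount)
Traceback (most recent call last):
ValueError: zero-size array to reduction operation minimum which has no identity
```

View pics/side7z.png

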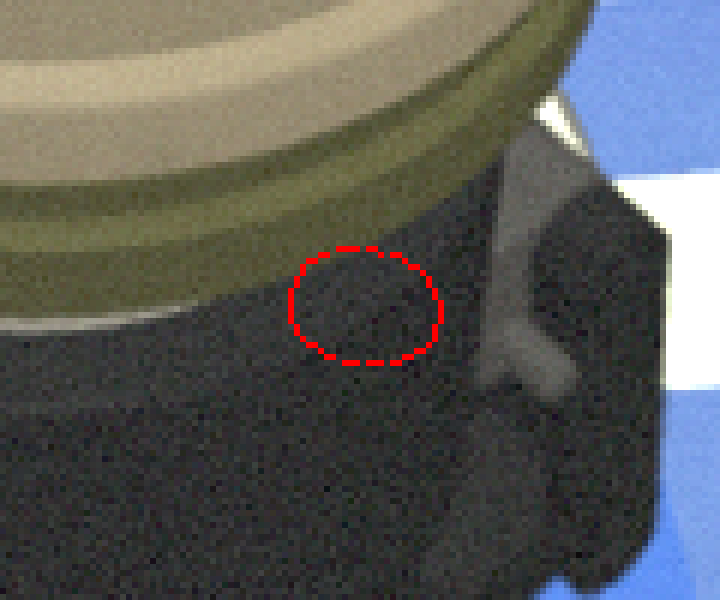

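View pics/side7.png

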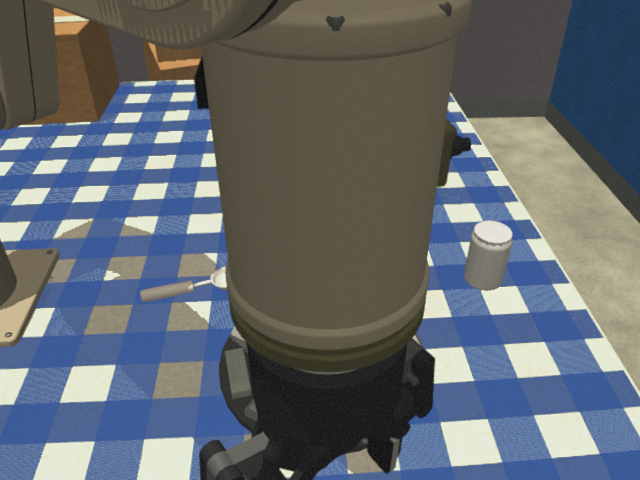

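The arm blocks the side view, so I'm moving it back towards the start pose.

send_rows(dp=[[-50,-12,0],[-100,-24,0],[-150,-36,0],[-200,-48,0],[-250,-60,0]], rot=[[0,0,0],[0,0,-0.1],[0,0,-0.2],[0,0,-0.3],[0,0,-0.4]])

```text
time: 9.18
tool_pos: [275.3, -544.9, 249.3]
tcp_rot: [180.0, -0.0, 9.3]
ft_force: [-0.0, -1.4, -0.2]
finger_gap: 85.0
```

send_rows(dp=[[-45,-12,0],[-90,-24,0],[-135,-36,0],[-135,-36,0]], rot=[[0,0,-0.1],[0,0,-0.2],[0,0,-0.3],[0,0,-0.3]])

```text
time: 9.68
tool_pos: [138.8, -581.9, 249.2]
tcp_rot: [180.0, 0.0, -8.0]
ft_force: [0.7, 0.6, 0.1]
finger_gap: 84.8
```

```bash
cat > chk.py <<'E'
from bench import r, vision
from h import *
z=r.sense();print(z['tool_pos'],z['time'],z['ft_force'],z['finger_gap'])
a=np.linspace(0,2*np.pi,60)
for n in("side","top"):
  s=vision.snapshot(n);pickle.dump(s,open(n+"8.pkl","wb"))
  cv2.imwrite(f"pics/{n}8.png",s["pixels"][:,:,::-1])
  p=proj(s,(604.9,-264.2,98))[0].astype(int);v=s["pixels"].copy()
  for (x,y) in proj(s,np.c_[604.9+14*np.cos(a),-264.2+14*np.sin(a),0*a+98]): v[int(round(y)),int(round(x))]=(255,0,0)
  y,x=p[1]-50,p[0]-60
  cv2.imwrite(f"pics/{n}8z.png",cv2.convertScaleAbs(v[y:y+100,x:x+120,::-1].repeat(6,0).repeat(6,1),alpha=1.6))
  d=s["depth"];ys,xs=np.mgrid[y:y+100,x:x+120];o,dr=rays(s,np.c_[xs.ravel(),ys.ravel()]);X=o+dr*d[y:y+100,x:x+120].reshape(-1,1)
  k=np.hypot(X[:,0]-604.9,X[:,1]+264.2)<25;S=X[k&(X[:,2]>88)&(X[:,2]<140)]
  if len(S):print(n,len(S),np.median(S[:,2]),S.min(0),S.max(0))
E
python3 chk.py
```

```text
[ 138.78020809 -581.88940596  249.17873983] 9.675 [0.7256634  0.57483391 0.0870641 ] 84.84766149799496
side 503 97.66165541582274 [ 590.53448276 -280.80815059   88.00157275] [ 617.80814584 -252.21118692  100.84275891]
top 179 97.98391668680915 [ 591.47501064 -278.80144132   88.0743276 ] [ 618.16954882 -249.99476268  103.17477828]
```

View pics/side8z.png

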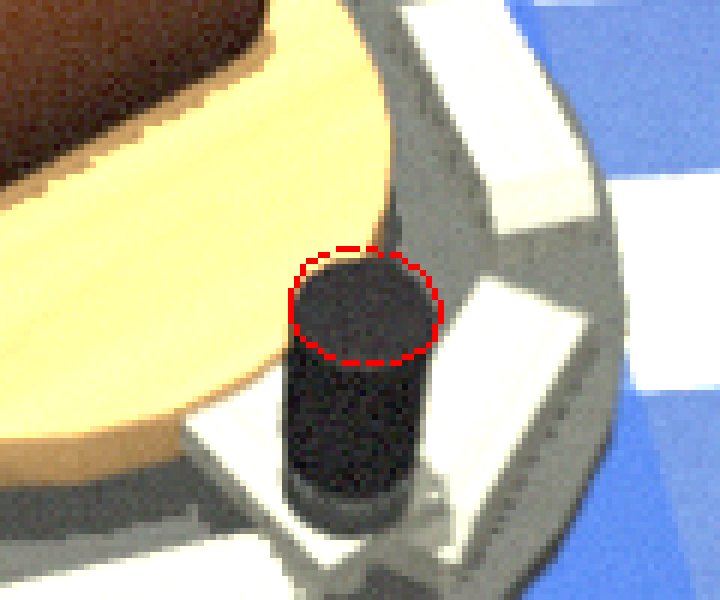

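View pics/top8.png

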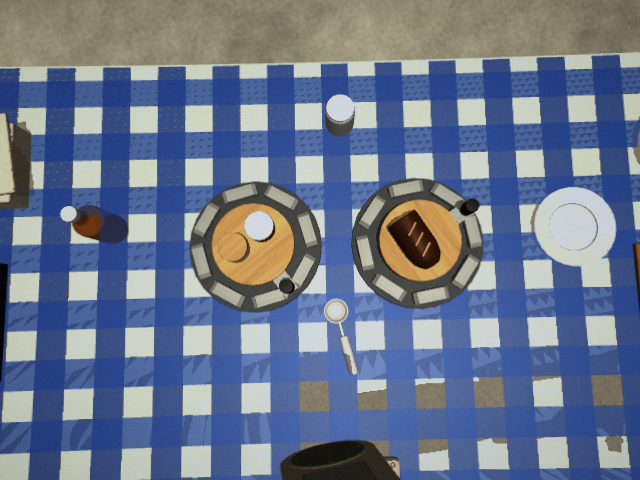

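View pics/side8.png

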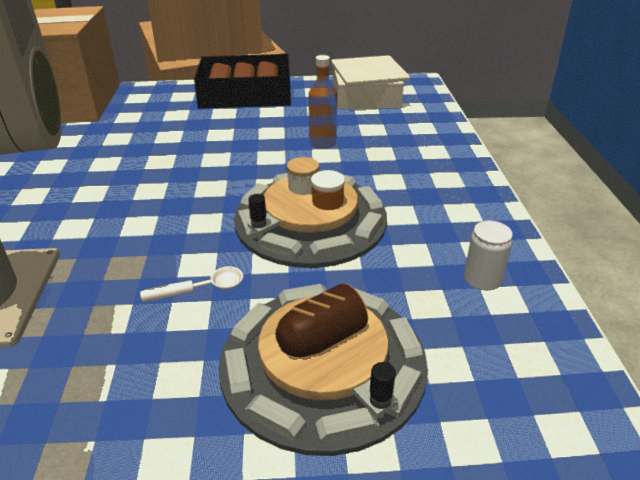

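Run:
```python
from h import *
for n in("side","top"):
  for f,c in((0,(518,-280.5)),(8,(604.9,-265))):
    s=pickle.load(open(f"{n}{f}.pkl","rb"));px=np.argwhere(s["depth"]>0)[:,::-1]
    o,dr=rays(s,px);X=o+dr*s["depth"][px[:,1],px[:,0]][:,None]
    S=X[(np.hypot(X[:,0]-c[0],X[:,1]-c[1])<10)&(X[:,2]>80)];print(n,f,len(S),np.median(S,0))
  a,b=[pickle.load(open(f"{n}{f}.pkl","rb"))["pixels"].astype(int) for f in(0,8)]
  q=(slice(175,315),slice(185,325)) if n=="top" else (slice(155,260),slice(230,390))
  print("pots diff",np.abs(a[q]-b[q]).mean(), (np.abs(a[q]-b[q]).max(2)>60).sum())
```

```text
side 0 210 [ 517.74836251 -280.43454779   97.98340196]
side 8 196 [ 604.70807701 -264.80952744   98.24291705]
pots diff 2.2566468253968255 0
top 0 82 [ 517.93999929 -280.7148553    98.64788602]
top 8 82 [ 605.49555257 -265.00460547   98.36085099]
pots diff 1.3889285714285715 0
```

The knob height is the same as at the start, about 98 mm at the top. It has turned about 45°, and the pots are unchanged. Handing in.

```bash
python3 -c "
from bench import job;print(job.hand_in())"
```

```text
the job is handed in; nothing more can be done
None
```

The loaf's turntable is now one slot further anticlockwise, with its pin home, and the job is handed in; no verdict was reported.

- **What I did:** I gripped the black knob along the ring and pulled it straight up about 23 mm. I then swung the board 45° anticlockwise, lowered the knob into the slot, released it, and moved the arm well clear. This took about 10 s.
- **Knob and board:** The knob moved from about (518, -280.5) to (605, -265), which is about 45° round the axis. Its top measures 98.2 mm (side view) and 98.4 mm (top view), against 98.0 mm and 98.6 mm before the move. The pin is therefore fully home within the camera's accuracy.
- **Other checks:** The pots turntable shows no change in either picture. The largest wrist force I read was about 9 N. No final check disagreed. One check taken mid-retreat failed because the arm blocked the view; I repeated it once the arm was clear.

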